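# Start up the polisher supply

## Robot

A 7-joint arm with a two-finger parallel gripper is mounted at the origin on the work surface; the furniture and walls round the work are solid. World frame = base frame: x ahead of the robot, y to its left, z up, the work surface at z = 0. Lengths are in m, angles in rad, forces in N, time in s.
With the tool pointing down it reaches from about 0.4 to 0.875 m from the base axis. Payload 19.3 kg.
Tool frame: the origin (TCP) lies at the very end of the fingers, on their centre line; the grasp point (between the pads) lies 19 mm behind it; x points along the fingers, y is the direction in which the jaws open and shut, and the axes are right-handed (so a half turn about x gives the same grasp; the last joint's range is limited). The gripper opens to 85 mm and grips with 20 to 120 N. Pads are 22 mm wide; open, the fingers measure 114 mm over their backs; the gripper's body (76 mm by 85 mm) begins 54 mm behind the grasp point. The pads swing forward as they close: fully open they stand 13 mm farther back than shut.
Start: joints at [-1.383, 0.521, -0.036, 1.599, 0.021, 1.021, -0.113], TCP at [0.159, 0.604, 0.231] pointing down, gripper open.
Joint ranges: [-2.91, 2.91], [-0.3, 2.13], [-1.5, 1.42], [0.17, 2.43], [-1.26, 4.41], [0.16, 1.93], [-2.52, 2.52]. Speed limits (rad/s): [1.89, 1.89, 2.39, 2.39, 3.01, 3.01, 3.01].

## Interface

Orientations are given as [roll, pitch, yaw] about the fixed x, y, z axes, in that order (R = Rz(yaw) Ry(pitch) Rx(roll)).
In Python, from workcell import bot, grab_frame, job_done gives the robot as it stands.
- The arm moves only by the shell command python3 -m pendant 'ROWS' [OPENING] [FORCE]. ROWS is JSON, a list of rows, each a list of 4 numbers: the shift along the tool's x, y, z in mm, then the turn about the tool's x in degrees. A call has 1 to 12 rows; each row shifts and turns the commanded pose from where the row before left it, along the tool's axes as they then stand; what a row does not reach is not made up. A row lasts 1/8 s, in which the tool goes at most 62.5 mm and 10.7 degrees, less where a joint would pass 70% of its speed; a pose out of reach is approached as far as the arm can. A call is refused whole if a number of a shift passes 62.5 or a number of a turn 10.7, either way. A call with a gripper value outside its range is refused whole. OPENING is the opening, from -1 (shut) to 1 (fully open), set as the call begins (- or left out, the last holds). The fingers move at their own pace and stop on an object; FORCE is the grip in N (left out, the last holds). Time passes only in rows, so rows that do not move let the fingers close. It gives the time, the measured TCP pose, the force and the opening at its end, in the units of the state.
- bot.observe(): the state, without advancing time (a new reading comes with each control period).
- grab_frame(name): name is "scene" or "side" or "wrist"; returns a dict with "img" (480x640x3 uint8, red, green, blue), "fovy" (degrees; the focal length in pixels is half the picture's height over the tangent of half this angle, whatever the lens; pixels are square), "cx", "cy" (the principal point, pixels), "R" (3x3) and "t" (3): a world point X has camera coordinates R X + t. Camera axes: x right, y down, z forward; pixel columns grow to the right and rows downward; lengths in m; the calibration is good to about 2 mm. A picture is of the moment at which its call begins. There is no depth.
- job_done(): hands the job in, once; it reports no verdict.
The state is a dict: "clock": time; "qpos": joint angles; "qd": joint speeds; "joint_efforts": joint torques, N m; "position": TCP position; "tool_rot": TCP orientation; "force": force on the tool from outside, world axes, zero at the start; "moment": the same for the moment, N m; "grip_width": finger opening in m.
Only numpy, scipy, OpenCV 4.12 (cv2) and the standard library are available. Lean on these libraries where they do the work, as an engineer would, in place of code of your own. Each camera call takes 0.05 s, during which the arm holds its last target.

## Task

Start the polisher: on the power box push down the raised end of the rocker until it is fully over, then on the control station press the square key fully in, where it stays, and last press the large round button fully down and finish still holding it down with the fingertips. Keep to that order, leave the small round button and the long bar key alone, and do not lift or shift the two units or anything else on the bench.

Things in the scene. Friction and masses are not known exactly. Their poses are not given: they have to be found in the camera images.
- power_box: Power box: grey box 100 (x) x 80 (y) x 55 mm (z), loose on the bench (1.3 to 2.1 kg), with one black paddle rocker in the middle of its top. Its place is exchanged with the station's from run to run. Origin: centre of its underside, z up. Two 5 mm pivot cheeks, tops 69 mm above the bench, flank the paddle's middle (22 mm long); the box's top beyond the paddle's ends is bare.
- rocker (a joint): Angle of the paddle rocker (rad): 0 = off, 0.44 = fully over (on). Paddle 64 mm long (box x), 32 mm wide, 8 mm thick, pivoted across its middle; the pivot is 67 mm, the top at mid-length 75 mm above the bench. Off, the end at the box's +x (away from the robot) is up by 0.22 rad; on, down by 0.22. It stays where it is left; friction 0.04 N m.
- rocker_raised_end (a point): Point on the paddle's top face, 25 mm from the pivot towards the end that is raised when off; it moves with the paddle (about 80 mm above the bench when off, 69 mm when on).
- station: Control station: grey box 120x120x50 mm, loose on the bench (1.6 to 2.6 kg), with four black keys on top. Origin: centre of its underside, z up. Key centres (x, y) in mm, x away from the robot, y left: square key (26, 26), large round button (26, -26), long bar key (-26, 26), small round button (-26, -26). Key tops are 61.5 mm above the bench when up, 55.5 mm when fully down.
- square_key (a joint): Travel of the square key (26x26 mm), m: 0 = up, 0.006 = fully in. It stays wherever it is pushed to; friction 3.5 N, no spring.
- square_key_top (a point): Centre of the square key's top face; moves with the key.
- round_button (a joint): Travel of the large round button (32 mm diameter), m: 0 = up, 0.006 = fully down. Sprung: starts to move at about 2 N, fully down at about 5.5 N, comes up when let go.
- round_button_top (a point): Centre of the large round button's top face; moves with the button.
- small_button (a joint): Travel of the small round button (16 mm diameter), m, 0 = up to 0.006; sprung as the large one. To be left alone.
- small_button_top (a point): Centre of the small round button's top face.
- bar_key (a joint): Travel of the long narrow bar key (9x34 mm), m, 0 = up to 0.006; sprung as the large round button. To be left alone.
- bar_key_top (a point): Centre of the bar key's top face.
- felt_bob: Bystander: felt bob on a thin pin, pin up, standing on the bench between the two units, 22 mm wide, 52 mm tall. Origin: centre of its underside.
- insert_b: Bystander: small stepped aluminium block with a hole in its top, 26x34x30 mm, standing between the units towards the back. Origin: centre of its underside.
- parallel: Bystander: ground steel bar lying between the units on the side nearer the robot, 85 mm long (pointing away from the robot), 12 mm wide, 18 mm high. Origin: centre of its underside.
- oil_bottle: Bystander: small oil bottle with a pointed spout, 45 mm wide, 127 mm tall, at the back left. Origin: centre of its underside.
- handpiece: Bystander: cordless polishing handpiece lying flat, 175 mm long, 28 mm high, to the left of the units. Origin: centre of its underside.
Not all that is in view belongs to the job. What is shaped like the power_box but purple is not meant.

How it is judged:
By the outcome, as a careful person would: the job done as asked, in the order asked, and still so for the second after the job is handed in, while the arm keeps its last pose, push and grip.
It also fails if it takes over 45 s, if anything falls off the work surface, if the arm or the gripper's body presses on something with over 40 N, if the wrist force passes 120 N, or if a joint passes its speed limit or range.

## Working session

There is one attempt and no reset: what is moved stays moved. The work goes in short steps, Python scripts to look and compute and a shell command to move; the robot and the scene stay as the last step left them, time stands still between calls to the robot, and variables do not carry over. Pictures are saved under pics/ and viewed, and the job is handed in when it is done.

```bash
mkdir -p pics; ls; cat > h.py <<'E'
import numpy as np,cv2
from workcell import bot,grab_frame,job_done
def snap(n,f):
    g=grab_frame(n); cv2.imwrite('pics/'+f,g['img'][:,:,::-1]); np.savez('pics/'+f[:-4]+'.npz',**g); return g
def ray(g,u,v,z):
    f=240/np.tan(np.radians(float(g['fovy']))/2)
    d=np.array([(u-g['cx'])/f,(v-g['cy'])/f,1.]); R=np.array(g['R']);t=np.array(g['t'])
    o=-R.T@t; d=R.T@d; return o+d*(z-o[2])/d[2]
def proj(g,X):
    f=240/np.tan(np.radians(float(g['fovy']))/2)
    c=np.array(g['R'])@np.array(X)+np.array(g['t']); return np.array([g['cx']+f*c[0]/c[2],g['cy']+f*c[1]/c[2]])
E
python3 - <<'E'
from h import *
for n in ['scene','side','wrist']:
    g=snap(n,n+'1.png'); print(n,g['fovy'],g['cx'],g['cy'],-np.array(g['R']).T@g['t'])
print(bot.observe())
E
```

```text
pics
scene 49.28258205613128 318.10098597056253 228.39393922753186 [ 0.04996968 -0.42819927  0.59833638]
side 52.549883421364896 319.63677451938827 238.4512505486846 [-0.05062017  0.6738645   0.98492142]
wrist 68.32886656962015 321.20202093250657 237.81737487687522 [0.09458006 0.62106184 0.37200453]
{'clock': 0.15, 'qpos': array([-1.38321908,  0.52188273, -0.03632457,  1.59986438,  0.02120612,
        1.02112434, -0.11278365]), 'qd': array([ 0.00070788, -0.00070124,  0.00029342, -0.00262103, -0.00237226,
       -0.00160492, -0.00130337]), 'joint_efforts': array([ 2.63259994e-03, -9.27382994e+01,  1.98081650e+00, -3.70056868e+01,
        1.79088215e-02,  6.31550778e-03,  1.73112409e-05]), 'position': array([0.15929918, 0.60409099, 0.23085902]), 'tool_rot': array([-1.4951573 ,  1.56990267, -1.75293003]), 'force': array([-0.44592294, -1.29482709,  0.31040926]), 'moment': array([-0.071381  , -0.03069301, -0.04080043]), 'grip_width': 0.08504347740718488}
```

View pics/scene1.png

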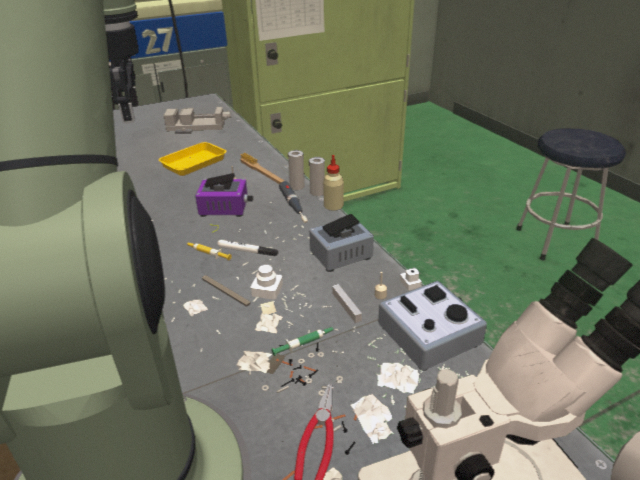

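View pics/side1.png

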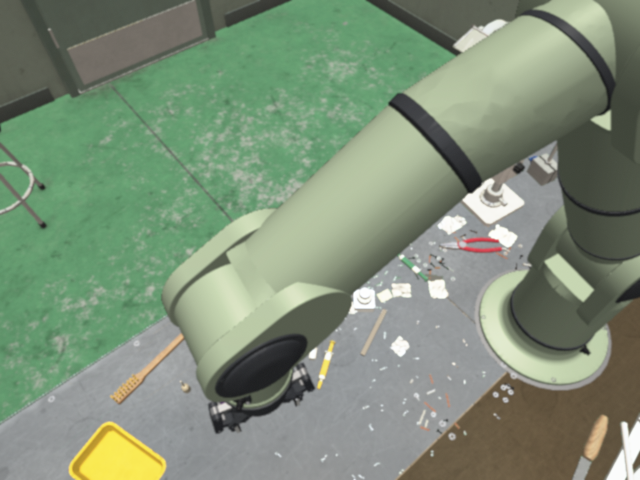

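View pics/wrist1.png

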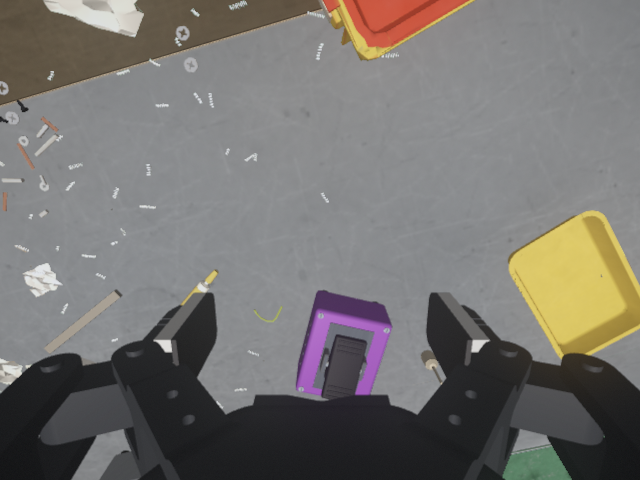

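The scene shows the grey power box with its black rocker at (341,240). The purple look-alike is at (222,196), which I reject by colour. The station is at (431,320), the microscope is at lower right, and the bob (381,290), insert (411,278) and bar (347,302) sit between the units. I'll check the choice in a close crop.

```bash
python3 - <<'E'
import cv2
a=cv2.imread('pics/scene1.png')[195:375,290:500]
cv2.imwrite('pics/crop1.png',cv2.resize(a,None,fx=3.3,fy=3.3,interpolation=cv2.INTER_CUBIC))
E
```

```text
(no output)
```

View pics/crop1.png

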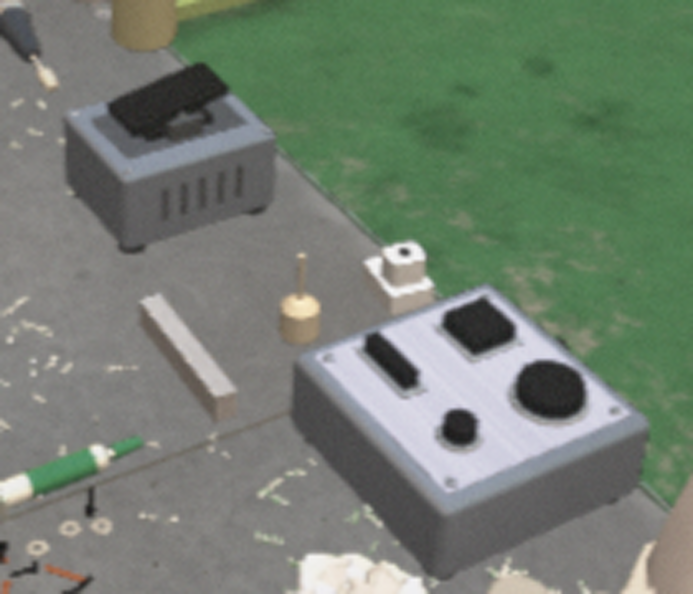

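The crop confirms the grey box with the rocker's far end raised. On the station, the square key is at crop (480,325), the large round button at (550,388), the bar at (391,360) and the small button at (460,424).

```bash
python3 - <<'E'
from h import *
g=dict(np.load('pics/scene1.npz'))
P=lambda u,v,z: ray(g,u/3.3+290-.35,v/3.3+195-.35,z)[:2]
for n,u,v,z in [('sq',480,323,.0615),('rd',550,387,.0615),('bar',391,358,.0615),('sm',460,422,.0615),('boxL',68,115,.055),('boxnear',127,180,.055),('boxR',273,133,.055),('pad near-left',110,103,.060),('pad far L',203,65,.08),('pad far R',227,92,.08),('pad nearR',140,137,.06),('bob',300,315,.02),('pintop',302,256,.052),('ins',404,248,.03),('barf',152,297,.018),('barn',225,395,.018)]:
    print(n,P(u,v,z).round(4))
E
```

```text
sq [0.4967 0.0671]
rd [0.4968 0.0155]
bar [0.4444 0.066 ]
sm [0.4465 0.0158]
boxL [0.4075 0.3362]
boxnear [0.4072 0.2616]
boxR [0.5021 0.2636]
pad near-left [0.4314 0.3291]
pad far L [0.4834 0.3119]
pad far R [0.4807 0.2799]
pad nearR [0.43   0.2892]
bob [0.4527 0.1545]
pintop [0.457  0.1621]
ins [0.5256 0.166 ]
barf [0.3928 0.2061]
barn [0.3881 0.1215]
```

```bash
cat >> h.py <<'E'
from scipy.spatial.transform import Rotation as Ro
def need(tgt):
    s=bot.observe(); R=Ro.from_euler('xyz',s['tool_rot']).as_matrix()
    print('t',s['clock'],'pos',s['position'].round(4),'F',s['force'].round(2),'w',round(s['grip_width'],4))
    print('R',R.round(3).tolist()); print('tool mm',(R.T@(np.array(tgt)-s['position'])*1000).round(1), 'jaw yaw deg',np.degrees(np.arctan2(R[1,1],R[0,1])).round(2))
E
python3 - <<'E'
from h import *
need([.44,.3,.231])
E
```

```text
t 0.15 pos [0.1593 0.6041 0.2309] F [-0.45 -1.29  0.31] w 0.085
R [[-0.0, 0.255, 0.967], [-0.001, 0.967, -0.255], [-1.0, -0.001, 0.0]]
tool mm [ 1.000e-01 -2.225e+02  3.489e+02] jaw yaw deg 75.23
```

```bash
python3 -m pendant '[[0,0,0,-7.4],[0,0,0,-7.4],[0,-30,38,0],[0,-30,38,0],[0,-30,38,0],[0,-30,38,0],[0,-30,38,0],[0,-30,38,0],[0,-30,38,0],[0,-30,38,0],[0,-32,43,0],[0,-32,43,0]]' -1 20; python3 - <<'E'
from h import *
need([.484,.3,.12]); snap('wrist','w2.png'); snap('scene','s2.png'); snap('side','d2.png')
E
```

```text
clock: 1.65
position: [0.5506, 0.2994, 0.2312]
tool_rot: [-2.862, 1.571, -2.862]
force: [0.9, -0.6, 0.9]
grip_width: -0.0002
t 1.65 pos [0.5506 0.2994 0.2312] F [ 0.87 -0.56  0.9 ] w -0.0002
R [[-0.0, -0.001, 1.0], [-0.0, 1.0, 0.001], [-1.0, -0.0, -0.0]]
tool mm [111.2   0.7 -66.6] jaw yaw deg 90.04
```

View pics/w2.png

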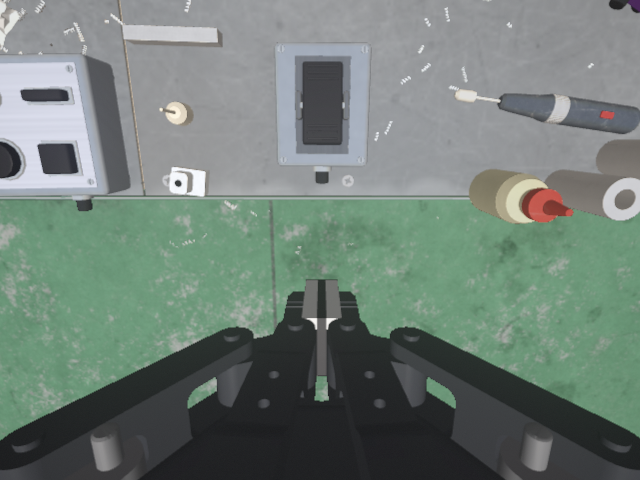

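View pics/d2.png

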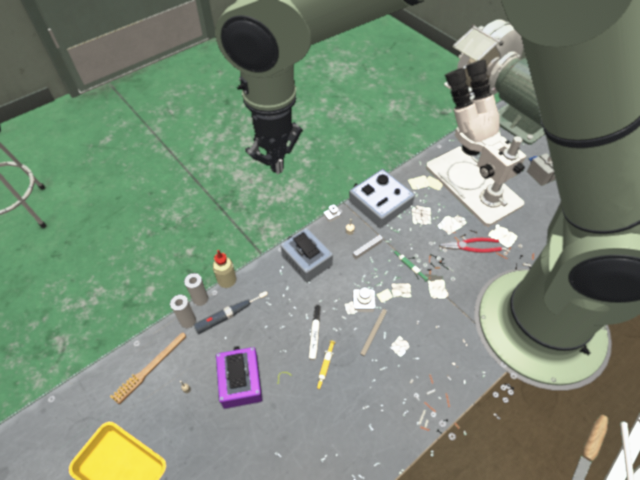

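View pics/s2.png

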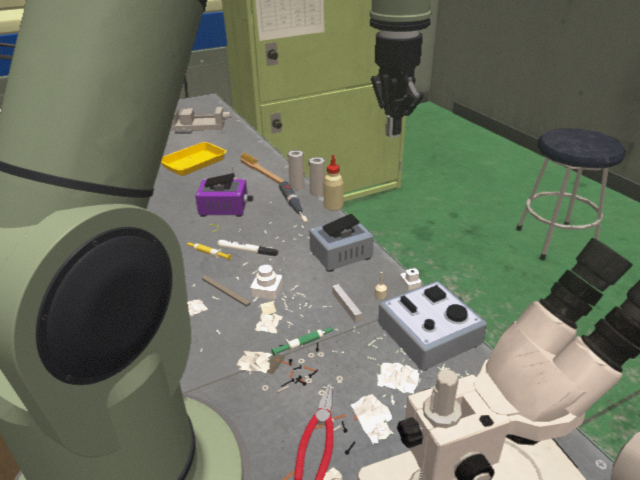

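The wrist view shows the box top with corners near (280,45), (367,45), (367,163) and (279,163), and the paddle around (322,103). The square key is at (58,158), the large button at (5,160), and the bob and insert are at (176,112) and (187,181). The side view shows that the microscope stands on the −y side of the station and does not overhang it.

```bash
python3 - <<'E'
from h import *
g=dict(np.load('pics/w2.npz'));d=dict(np.load('pics/d2.npz'));s=dict(np.load('pics/s2.npz'))
for n,u,v,z in [('TL',279,44,.055),('TR',369,44,.055),('BR',367,165,.055),('BL',278,165,.055),('pad far',322,144,.08),('pad near',322,62,.06),('sq',58,158,.0615),('bar',45,95,.0615),('pintop',164,111,.052),('ins',178,183,.03)]:
    print(n,ray(g,u,v,z)[:2].round(4))
for n,u,v,z in [('sq',370,189,.0615),('rd',383,180,.0615),('sm',397,191,.0615),('bar',383,202,.0615)]: print('side',n,ray(d,u,v,z)[:2].round(4))
# eyepiece triangulation
def line(g,u,v):
    a=ray(g,u,v,0);b=ray(g,u,v,.5);return a,(b-a)/np.linalg.norm(b-a)
for p,q in [((595,250),(458,72)),((600,245),(478,66))]:
    a,x=line(s,*p);b,y=line(d,*q); k=np.linalg.lstsq(np.c_[x,-y],b-a,rcond=None)[0]
    print((a+x*k[0]).round(3),(b+y*k[1]).round(3))
E
python3 - <<'E'
import cv2
a=cv2.imread('pics/w2.png')[20:190,240:410];cv2.imwrite('pics/c2.png',cv2.resize(a,None,fx=3.4,fy=3.4,interpolation=cv2.INTER_CUBIC))
E
```

```text
TL [0.4084 0.2648]
TR [0.4084 0.3376]
BR [0.5045 0.3394]
BL [0.5045 0.2609]
pad far [0.4864 0.2996]
pad near [0.4227 0.2996]
sq [0.4984 0.073 ]
bar [0.4479 0.0722]
pintop [0.4595 0.1645]
ins [0.5233 0.1611]
side sq [0.4918 0.0675]
side rd [0.4932 0.0214]
side sm [0.4444 0.0197]
side bar [0.4406 0.0713]
[ 0.482 -0.17   0.295] [ 0.485 -0.171  0.299]
[ 0.452 -0.191  0.324] [ 0.452 -0.191  0.324]
```

View pics/c2.png

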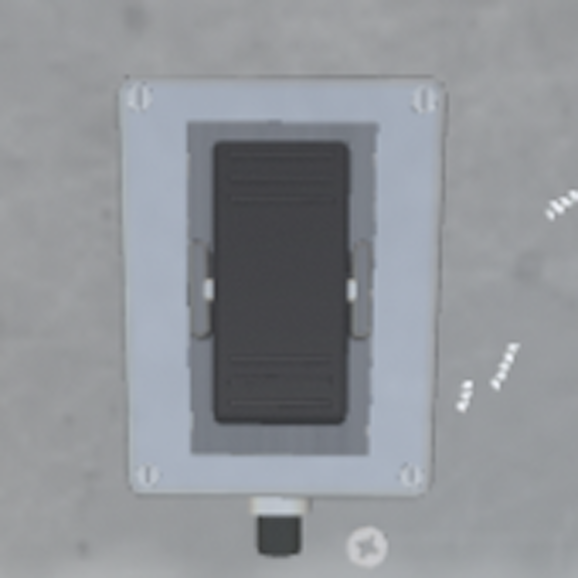

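```bash
python3 -m pendant '[[0,0,-33,0],[0,0.7,-33.5,0],[40,0,0,0],[40,0,0,0],[40,0,0,0],[12,0,0,0],[0,0,0,0]]' ; python3 - <<'E'
from h import *
need([.484,.3,.0835]); snap('wrist','w3.png');g=snap('scene','s3.png')
a=g['img'][190:270,300:400,::-1];cv2.imwrite('pics/c3.png',cv2.resize(a,None,fx=6,fy=6))
E
```

```text
clock: 2.68
position: [0.4827, 0.3015, 0.0995]
tool_rot: [-2.714, 1.57, -2.713]
force: [-0.1, 0.6, 0.2]
grip_width: 0.0002
t 2.675 pos [0.4827 0.3015 0.0995] F [-0.14  0.63  0.17] w 0.0002
R [[-0.001, -0.001, 1.0], [-0.0, 1.0, 0.001], [-1.0, -0.0, -0.001]]
tool mm [16.  -1.5  1.3] jaw yaw deg 90.06
```

View pics/w3.png

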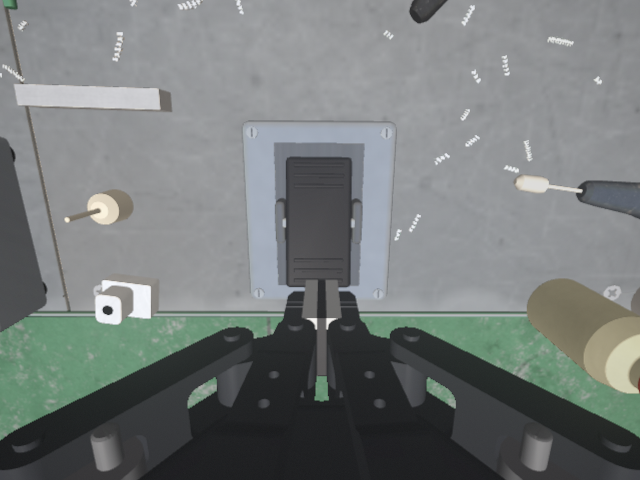

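View pics/c3.png

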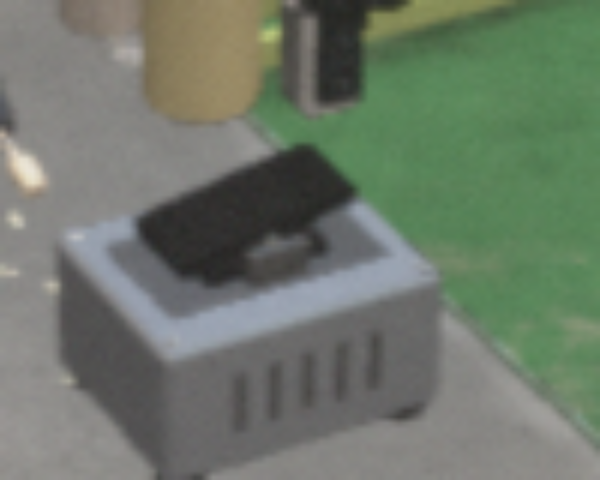

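```bash
python3 - <<'E'
from h import *
g=dict(np.load('pics/w3.npz'));s=dict(np.load('pics/s3.npz'))
for X in [(.4827,.3015,.0995),(.4717,.3015,.0995),(.4865,.3,.082),(.4865,.316,.082),(.4865,.284,.082),(.4555,.3,.075)]: print(X,proj(g,X).round(1),proj(s,X).round(1))
E
```

```text
(0.4827, 0.3015, 0.0995) [321.9 300.1] [353.8 208.1]
(0.4717, 0.3015, 0.0995) [321.9 276.4] [348.6 209.5]
(0.4865, 0.3, 0.082) [318.7 291.6] [355.7 215.9]
(0.4865, 0.316, 0.082) [351.7 291.6] [351.5 212.1]
(0.4865, 0.284, 0.082) [285.8 291.6] [360.  219.8]
(0.4555, 0.3, 0.075) [318.8 226.1] [341.4 223.2]
```

```bash
python3 -m pendant '[[8,-1,-1.5,0],[8,-1,0,0],[3,0,0,0],[3,0,0,0],[2,0,0,0],[0,0,0,0]]' ; python3 - <<'E'
from h import *
need([.481,.3,.071])
E
```

```text
clock: 3.52
position: [0.4814, 0.2992, 0.0752]
tool_rot: [-2.791, 1.57, -2.79]
force: [0.3, 0.1, -0.0]
grip_width: 0.0001
t 3.525 pos [0.4814 0.2992 0.0752] F [ 0.32  0.14 -0.01] w 0.0001
R [[-0.0, -0.001, 1.0], [-0.0, 1.0, 0.001], [-1.0, -0.0, -0.0]]
tool mm [ 4.2  0.8 -0.4] jaw yaw deg 90.03
```

```bash
python3 -m pendant '[[2,0,0,0],[1,0,0,0],[1,0,0,0],[0,0,0,0]]' ;  python3 - <<'E'
from h import *
g=snap('scene','s4.png')
a=g['img'][190:270,300:400,::-1];cv2.imwrite('pics/c4.png',cv2.resize(a,None,fx=6,fy=6))
E
```

```text
clock: 4.03
position: [0.4816, 0.2992, 0.0713]
tool_rot: [0.524, 1.571, 0.524]
force: [3.1, 0.5, 2.4]
grip_width: 0.0004
```

View pics/c4.png

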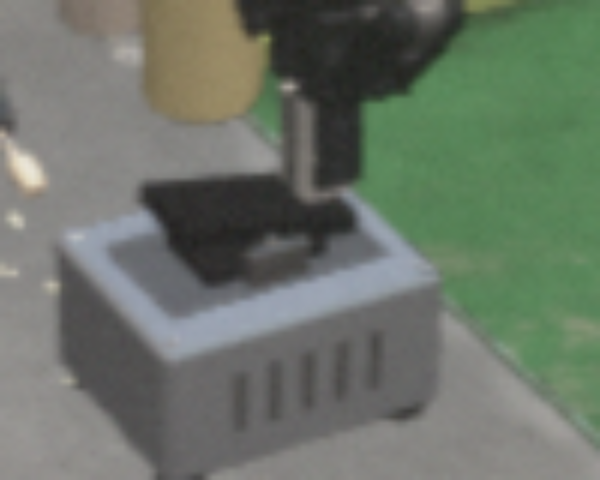

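```bash
python3 -m pendant '[[1,0,0,0],[0.5,0,0,0],[0,0,0,0]]'; python3 -m pendant '[[1,0,0,0],[0,0,0,0]]'
```

```text
clock: 4.45
position: [0.4818, 0.2993, 0.0705]
tool_rot: [0.589, 1.57, 0.589]
force: [0.3, -1.8, 15.8]
grip_width: -0.0
clock: 4.7
position: [0.4819, 0.2994, 0.0701]
tool_rot: [0.599, 1.57, 0.6]
force: [-3.1, -3.1, 29.0]
grip_width: 0.0002
```

```bash
python3 -m pendant '[[-2,0,0,0],[-5,0,0,0],[-30,0,0,0],[-50,0,0,0],[-60,0,0,0],[0,0,40,0],[0,0,40,0],[0,0,0,0]]' ;  python3 - <<'E'
from h import *
g=snap('scene','s5.png')
a=g['img'][190:270,300:400,::-1]
b=snap('wrist','w5.png')['img'][0:240,150:450,::-1]
cv2.imwrite('pics/c5.png',np.hstack([cv2.resize(a,(500,400)),cv2.resize(b,(300,240))[:,:] if 0 else cv2.copyMakeBorder(b,0,160,0,0,0)]))
g0=dict(np.load('pics/s3.npz'))
d=cv2.absdiff(g['img'],g0['img'])[:,:,1]
need([.4967,.067,.231])
E
```

```text
clock: 5.7
position: [0.563, 0.2983, 0.2151]
tool_rot: [-2.044, 1.57, -2.045]
force: [-0.4, -0.3, 0.7]
grip_width: 0.0001
t 5.8 pos [0.5608 0.2991 0.2152] F [-0.48  0.86  0.77] w -0.0
R [[-0.002, -0.0, 1.0], [-0.001, 1.0, 0.0], [-1.0, -0.001, -0.002]]
tool mm [ -15.6 -232.1  -64.2] jaw yaw deg 90.03
```

View pics/c5.png

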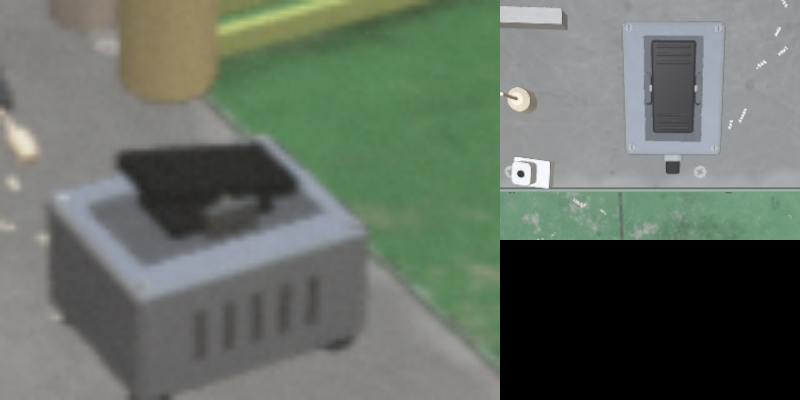

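The paddle is now tilted over: its far end is down in the scene crop, and 29 N was reached at the stop. The box has not moved. I'm going on to the station.

```bash
python3 -m pendant '[[0,-37,0,0],[0,-37,0,0],[0,-37,0,0],[0,-37,0,0],[0,-37,0,0],[0,-37,0,0],[0,-37,0,0],[0,0,0,0]]' ;  python3 - <<'E'
from h import *
snap('wrist','w6.png'); need([.497,.068,.1])
E
```

```text
clock: 6.8
position: [0.5607, 0.0378, 0.216]
tool_rot: [-2.101, 1.57, -2.104]
force: [-0.3, 0.6, -0.3]
grip_width: 0.0001
t 6.85 pos [0.5608 0.0398 0.216 ] F [0.58 0.43 0.7 ] w -0.0001
R [[-0.0, 0.001, 1.0], [0.0, 1.0, -0.001], [-1.0, 0.0, -0.0]]
tool mm [116.   28.2 -63.8] jaw yaw deg 89.96
```

View pics/w6.png

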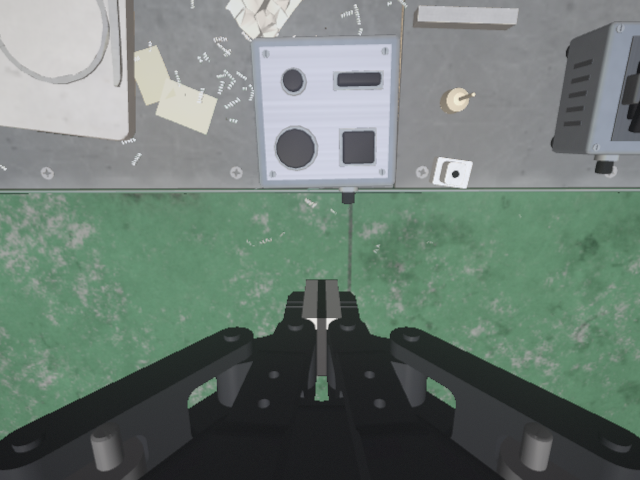

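The wrist view shows the square key at (359,147), the large round button at (296,148), the small button at (293,80) and the bar key at (359,79). All keys are up.

```bash
python3 - <<'E'
from h import *
g=dict(np.load('pics/w6.npz'))
for n,u,v in [('sq',359,147),('rd',296,148.5),('sm',293.5,80),('bar',359,79)]: print(n,ray(g,u,v,.0615)[:2].round(4))
E
```

```text
sq [0.4988 0.0682]
rd [0.4999 0.0171]
sm [0.4486 0.0163]
bar [0.448  0.0669]
```

```bash
python3 -m pendant '[[0,14,-31,0],[0,14,-32,0],[45,0,0,0],[45,0,0,0],[40,0,0,0],[6,0,0,0],[0,0,0,0]]' ;  python3 - <<'E'
from h import *
w=snap('wrist','w7.png')['img'][60:400,200:450,::-1]; g=snap('scene','s7.png'); need([.4975,.068,.0615])
a=g['img'][260:370,370:500,::-1]
cv2.imwrite('pics/c7.png',np.hstack([cv2.resize(a,(402,340)),w]))
E
```

```text
clock: 7.72
position: [0.4987, 0.0689, 0.0806]
tool_rot: [1.341, 1.571, 1.342]
force: [0.9, -0.4, 0.3]
grip_width: -0.0003
t 7.825 pos [0.4993 0.0687 0.0813] F [ 0.74  0.26 -0.13] w -0.0002
R [[0.002, -0.001, 1.0], [0.001, 1.0, 0.001], [-1.0, 0.001, 0.002]]
tool mm [19.8 -0.7 -1.9] jaw yaw deg 90.05
```

View pics/c7.png

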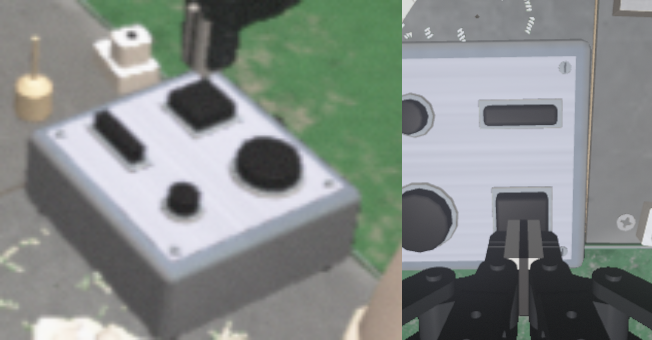

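```bash
python3 -m pendant '[[10,-0.7,-2,0],[7,0,0,0],[2,0,0,0],[2,0,0,0],[2,0,0,0],[1,0,0,0],[0,0,0,0]]'; python3 -m pendant '[[1,0,0,0],[0,0,0,0]]'; python3 -m pendant '[[1,0,0,0],[0,0,0,0]]'
```

```text
clock: 8.7
position: [0.4968, 0.0675, 0.0558]
tool_rot: [0.128, 1.57, 0.128]
force: [0.3, -0.4, 1.1]
grip_width: -0.0004
clock: 8.95
position: [0.4969, 0.0675, 0.0554]
tool_rot: [0.213, 1.57, 0.213]
force: [-4.3, 0.9, 16.1]
grip_width: -0.0002
clock: 9.2
position: [0.497, 0.0675, 0.0552]
tool_rot: [0.218, 1.57, 0.218]
force: [-9.5, -0.5, 36.7]
grip_width: -0.0
```

```bash
python3 -m pendant '[[-2,0,0,0],[-4,0,0,0],[-14,0,0,0],[-15,0,0,0],[0,0,0,0]]' ;  python3 - <<'E'
from h import *
w=snap('wrist','w8.png')['img'][60:400,200:450,::-1]; g=snap('scene','s8.png'); need([.4975,.0168,.0615])
a=g['img'][260:370,370:500,::-1]
cv2.imwrite('pics/c8.png',np.hstack([cv2.resize(a,(402,340)),w]))
E
```

```text
clock: 9.82
position: [0.4974, 0.0676, 0.0903]
tool_rot: [0.216, 1.568, 0.217]
force: [-0.1, -0.6, -0.8]
grip_width: -0.0
t 9.925 pos [0.4968 0.0675 0.0891] F [-0.09 -0.47 -0.09] w -0.0001
R [[0.001, -0.0, 1.0], [0.0, 1.0, 0.0], [-1.0, 0.0, 0.001]]
tool mm [ 27.6 -50.8   0.7] jaw yaw deg 90.03
```

View pics/c8.png

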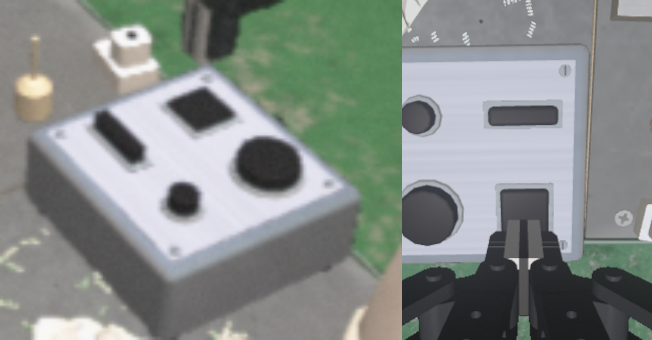

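The square key now sits low and stays there, and the station has not moved. The large round button is next.

```bash
python3 -m pendant '[[0,-25,0.5,0],[0,-26,0,0],[0,0,0,0],[12,0,0,0],[12,0,0,0],[3,0,0,0],[2,0,0,0],[2,0,0,0],[2,0,0,0],[0,0,0,0]]';  python3 -c "
from h import *
need([.4975,.0168,.0545])"; python3 -m pendant '[[1,0,0,0],[0,0,0,0]]'
```

```text
clock: 11.18
position: [0.4971, 0.0166, 0.0559]
tool_rot: [1.462, 1.571, 1.462]
force: [-2.0, 2.5, 5.9]
grip_width: -0.0
t 11.175 pos [0.4971 0.0166 0.0559] F [-1.98  2.51  5.9 ] w -0.0
R [[0.0, -0.001, 1.0], [0.0, 1.0, 0.001], [-1.0, 0.0, 0.0]]
tool mm [1.4 0.2 0.4] jaw yaw deg 90.03
clock: 11.42
position: [0.4972, 0.0166, 0.0554]
tool_rot: [0.451, 1.57, 0.452]
force: [-4.8, 2.4, 16.9]
grip_width: -0.0004
```

```bash
python3 -m pendant '[[0.5,0,0,0],[0,0,0,0],[0,0,0,0],[0,0,0,0]]';  python3 - <<'E'
from h import *
g=snap('scene','s9.png'); d=snap('side','d9.png'); w=snap('wrist','w9.png')
need([.4975,.0168,.055])
a=g['img'][190:370,290:500,::-1]
cv2.imwrite('pics/c9.png',np.hstack([cv2.resize(a,(420,360)),w['img'][40:400,200:560,::-1]]))
# shift check of units, s9 vs scene1
a0=cv2.imread('pics/scene1.png',0);a1=cv2.imread('pics/s9.png',0)
for n,(y0,y1,x0,x1) in dict(box=(235,275,305,380),station=(305,365,375,455),bar=(280,325,325,365),bob=(275,302,370,390),ins=(268,292,398,424),bottle=(150,215,315,350)).items():
    r=cv2.matchTemplate(a1[y0-8:y1+8,x0-8:x1+8],a0[y0:y1,x0:x1],cv2.TM_CCOEFF_NORMED);m=cv2.minMaxLoc(r);print(n,np.array(m[3])-8,round(m[1],3))
E
```

```text
clock: 11.92
position: [0.4973, 0.0166, 0.0552]
tool_rot: [0.297, 1.57, 0.297]
force: [-7.5, 1.8, 25.4]
grip_width: 0.0
t 12.075 pos [0.4973 0.0166 0.0552] F [-7.66  2.61 25.21] w 0.0003
R [[0.001, -0.001, 1.0], [0.0, 1.0, 0.001], [-1.0, 0.0, 0.001]]
tool mm [0.2 0.2 0.2] jaw yaw deg 90.03
box [0 0] 0.993
station [0 0] 0.991
bar [0 0] 0.997
bob [0 0] 0.996
ins [0 0] 0.997
bottle [0 0] 0.993
```

View pics/c9.png

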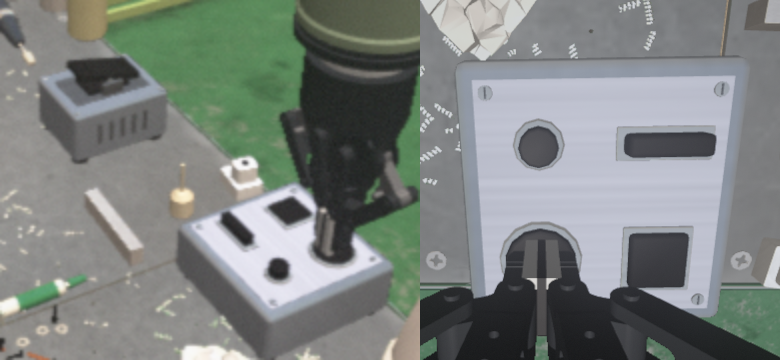

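The rocker is over, the square key is down, and the round button is held at its stop with a steady 25 N. The bar key and small button are still up, and nothing checked has shifted.

```bash
python3 -c "
from h import *
print(job_done())"
```

```text
the job is handed in; nothing more can be done
None
```

The polisher start sequence is done in the order asked and handed in at about 12 s on the robot's clock. The hand-in gave no verdict.

- **Rocker:** I pushed down the raised end on the grey power box, leaving the purple look-alike alone. It reached a hard stop at about 29 N, and the picture afterwards showed it tilted over.
- **Square key:** I pressed it to its stop, with the fingertips at 55.2 mm and about 37 N. It stayed in after release.
- **Large round button:** The shut fingertips are still holding it down at 55.2 mm with a steady 25 N or so.

In the last pictures the bar key and small button were still up. Image matching showed zero pixels of shift for both units, the steel bar, the bob, the insert and the bottle. I did not run that check on the handpiece, but the arm passed above it without touching anything.

Two things disagreed slightly:
- The cameras differed by 2–7 mm on key positions, so I used values within that spread.
- The steel bar lies across the robot's view (along y), not pointing away as described. This had no effect on the job.

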